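# Free the jar carriage and hold it home in the reader

## Task

Unlock the sample-jar carriage of the bench reader by turning the black clamp knob clockwise (seen from above) as far as it goes. Then push the carriage along its track against the reader's sprung plunger until it is hard against the steel stops, firmly but without ramming it, and finish while still holding it pressed there. Leave everything else on the bench where it is.

Things in the scene. Friction and masses are not known exactly. Their poses are not given: they have to be found in the camera images.
- reader: Fixed bench reader: grey base plate with an aluminium track along its own x; origin on the table under the track's centre line, at the middle of the parked carriage. +x is the push direction, z up. Rails reach y = -45 to 45 mm, 26 mm high, and overlap the carriage's foot: it cannot be lifted out. White reader head 77 x 120 mm, 90 mm high, its face at x = 138 mm.
- clamp_knob (a joint): Knob angle in rad about its vertical axis: 0 = locked, grows as it is turned clockwise seen from above, end stop at 1.4. Starts between 0 and 0.15, stays where it is left, needs about 0.05 N m. It draws the bolt out of a notch in the carriage's side by 10 mm per rad; the bolt is clear from about 0.95.
- knob_grip (a point): Grip point on the knob's axis, 80 mm above the table. The knob is an upright black bar on a flat disc 38 mm across: bar 44 mm long along this point's x axis, 11 mm thick along its y, its top 12 mm above this point, the disc's upper face 22 mm below it.
- carriage: Loose aluminium carriage, 0.3 to 0.6 kg, 120 x 70 mm foot, 120 x 50 mm body; origin at the centre of its underside, 10 mm above the table; +x points to the plunger. Carries a fixed capped jar (40 mm across, top 88 mm above the table, at x = 27 mm) and a grip post. Slides 72 mm in +x to the stops, meeting the plunger after 58 mm; 1.5 mm side play, friction 1 to 6 N.
- post (a point): Grip point on the carriage's grey upright post, 22 x 22 mm, faces square to the carriage's axes, on its centre line at x = -38 mm. This point is 78 mm above the table, the post's top 18 mm above it, the carriage's upper face 34 mm below it. 34 mm free between post and jar.
- nose (a point): Centre of the carriage's front (+x) face, at the height of the plunger, 36 mm above the table. Its x axis is the push direction.
- plunger (a joint): How far the sprung plunger is pressed in, in m: 0 = out, 0.014 when the carriage is against the stops (the plunger itself could go to 0.020). Spring force about 4 N at 0, 9 N at 0.014; it pushes the carriage back if let go.
- plunger_nose (a point): Tip of the plunger, a 15 mm round brass pin sticking out of the reader head along -x, 36 mm above the table.
- stop: The two fixed steel stop pads (12 mm wide, 20 mm high, at y = -18 and +18 mm) beside the plunger on the reader head. Same origin and axes as reader.
- stop_face (a point): Centre of the plane of the two stop pads' faces, at x = 132 mm on the reader, 36 mm above the table. When the carriage is home, nose lies here. A total push of about 18 to 25 N on the carriage holds it properly; 60 N on the stops is ramming.
- dish: Bystander: closed white dish, 90 mm across, 16 mm high; origin under its centre.
- spatula: Bystander: lab spoon 160 mm long, lying beside the reader.
- pot: Bystander: small white ceramic pot, 56 mm across, 35 mm high; origin under its centre.
- bottle_a: Bystander: amber bottle with blue cap, 76 mm across, 175 mm high; origin under its centre.
- bottle_b: Bystander: clear bottle with blue cap, 66 mm across, 145 mm high; origin under its centre.
- towel_roll: Bystander: standing white paper roll, 110 mm across, 220 mm high; origin under its centre.
- tub: Bystander: white tub with lid, 70 mm across, 90 mm high; origin under its centre.
- bolt_tip (a point): Tip of the 10 mm round steel bolt that locks the carriage, 34 mm above the table; it comes out of a white housing (52 x 50 mm, 54 mm high) beside the track on the reader's -y side, centred at x = 10, y = -75 mm on the reader, with the clamp knob on top.
Not all that is in view belongs to the job. What is shaped like the carriage but turquoise is not meant.

How it is judged:
On the way, in this order (a step that is already met when the one before it is completed fails the run):
1. the clamp knob is turned open, so that the bolt is out of the carriage (value of joint clamp_knob above 1.1 rad), for 0.2 s.
2. the carriage is pressed against the plunger until it meets the stops (value of joint plunger above 0.0125 m and contact force between carriage and stop above 1.5 N), for 0.2 s.
At the end, for the whole second after the job is handed in: The robot itself still presses the carriage (over 3 N on it): the plunger is in by more than 12.5 mm, the carriage's front face is within 1.5 mm of the stop face and bears on the steel stops with more than 1.5 N, at rest (all of step 2 and x of nose in the frame of stop_face above -0.0015 m and contact force between any of the fingers, the arm and carriage above 3 N and linear speed of carriage below 0.01 m/s); the arm keeps its last pose, push and grip.
It fails at once if the carriage is rammed or pressed on the stops with over 60 N (contact force between carriage and stop above 60 N).
It fails at once if a bystander is moved by more than 30 mm (distance of any of dish, spatula, pot, bottle_a, bottle_b, towel_roll, tub from where it was at the start of the episode above 0.03 m).
It also fails if it takes over 64 s, if anything falls off the work surface, if the arm or the gripper's body presses on something with over 40 N, if the wrist force passes 120 N, or if a joint passes its speed limit or range.

## Robot

A 6-joint arm with a two-finger parallel gripper is mounted at the origin on the work surface. World frame = base frame: x ahead of the robot, y to its left, z up, the work surface at z = 0. Lengths are in m, angles in rad, forces in N, time in s.
With the tool pointing down it reaches from about 0.275 to 0.825 m from the base axis. Payload 4.9 kg.
Tool frame: the origin (TCP) lies between the finger pads; the fingertips stand arm.tip_extent ahead of it and the grasp point (between the pads) lies 8 mm behind it (arm.tip_extent is the distance from the TCP to the fingertips, in m); z points along the fingers, y is the line along which they close (so a half turn about z gives the same grasp; the last joint's range is limited). The gripper opens to 85 mm and grips with 20 to 120 N. Pads are 22 mm wide; open, the fingers measure 114 mm over their backs; the gripper's body (76 mm by 85 mm) begins 54 mm behind the grasp point. The pads swing forward as they close: fully open they stand 13 mm farther back than shut.
Start: joints at [-1.37, 0.326, -0.193, 1.052, 0, 1.437], TCP at [0.181, -0.519, 0.242] pointing down, gripper open.
Joint ranges: [-2.65, 2.65], [-0.97, 1.79], [-1.3, 1.35], [-1.93, 2.1], [-1.47, 1.37], [-3.14, 3.14]. Speed limits (rad/s): [2.57, 2.57, 3.14, 3.14, 3.14, 3.14].

## Interface

Orientations are given as a rotation vector (axis times angle).
In Python, from plant import readout, cams, job, arm gives the robot as it stands.
- The arm moves only by the shell command python3 -m crank 'ROWS' [OPENING] [FORCE]. ROWS is JSON, a list of rows, each a list of 2 entries, a list of its own where there are three numbers: the shift along the tool's x, y, z normalised to -1 to 1, where 1 is 100 mm, then the turn, a rotation vector about the tool's x, y, z normalised to -1 to 1, where 1 is pi/4 rad. A call has 1 to 5 rows; each row is the pose to reach, as a shift and turn from the pose commanded when the call began, along the tool's axes at that moment; what a row does not reach only later rows make up. A row lasts 1/10 s, in which the tool goes at most 50 mm and 8.59 degrees, less where a joint would pass 70% of its speed; a pose out of reach is approached as far as the arm can. A call with a number of a shift or a turn outside -1 to 1 is refused whole. A call with a gripper value outside its range is refused whole. OPENING is the opening, from -1 (shut) to 1 (fully open), so that 0 is half open, set as the call begins (- or left out, the last holds). The fingers move at their own pace and stop on an object; FORCE is the grip in N (left out, the last holds). Time passes only in rows, so rows that repeat a pose let the fingers close. It gives the time, the measured TCP pose, the force, the opening and the grip force at its end, in the units of the state.
- readout.get_obs(): the state, without advancing time (a new reading comes with each control period).
- cams.get_image(name): name is "side" or "top" or "wrist"; returns a dict with "image" (400x640x3 uint8, blue, green, red), "z_map" (400x640 float32, m along the optical axis (not along the pixel's ray), 0 where there is no reading), "camera_matrix" (3x3 intrinsics, pixels), "eye" and "attitude" of the camera in the world; the wrist camera has in their place "mount" (4x4, takes a point from camera to tool coordinates, whose origin is the TCP and whose axes are the flange's). Camera axes: x right, y down, z forward; pixel columns grow to the right and rows downward; lengths in m; the calibration is good to about 2 mm. The wrist camera is an equidistant fisheye: a pixel r from the principal point sees the ray r / f radians off the axis. A picture is of the moment at which its call begins: read the wrist's pose just before it.
- job.sign_off(): hands the job in; it is judged then, once.
The state is a dict: "time": time; "joint_pos": joint angles; "joint_velocities": joint speeds; "effort": joint torques, N m; "tool_pos": TCP position; "tool_rot": TCP orientation; "contact_force": force on the tool from outside, world axes, zero at the start; "moment": the same for the moment, N m; "opening": finger opening in m; "gripper_force": force on a finger pad.
Only numpy, scipy, OpenCV 4.12 (cv2) and the standard library are available. Lean on these libraries where they do the work, as an engineer would, in place of code of your own. Each camera call takes 0.05 s, during which the arm holds its last target. There are 200 camera calls.

## Working session

There is one attempt and no reset: what is moved stays moved. The work goes in short steps, Python scripts to look and compute and a shell command to move; the robot and the scene stay as the last step left them, time stands still between calls to the robot, and variables do not carry over. Pictures are saved under pics/ and viewed, at most 10 in all, crops included, and the job is handed in when it is done.

```bash
ls; mkdir -p pics; python3 - <<'E'
from plant import readout,cams,job,arm
import cv2,numpy as np
o=readout.get_obs();print({k:np.round(v,3).tolist() for k,v in o.items()}, arm.tip_extent)
for n in("top","side"):
    d=cams.get_image(n);cv2.imwrite(f"pics/{n}0.png",d["image"]);np.savez(f"{n}0.npz",**d)
    print(n,d["camera_matrix"].tolist(),d["eye"],d["attitude"])
E
```

```text
pics
{'time': 0.0, 'joint_pos': [-1.37, 0.327, -0.194, 1.052, -0.0, 1.437], 'joint_velocities': [-0.002, -0.001, 0.001, -0.0, -0.0, 0.002], 'effort': [0.002, -44.34, 26.244, 0.016, 0.0, -0.0], 'tool_pos': [0.181, -0.519, 0.241], 'tool_rot': [-3.096, -0.523, 0.0], 'contact_force': [0.434, 1.353, -0.067], 'moment': [-0.039, 0.027, -0.006], 'gripper_force': 0.0, 'opening': 0.085} 0.011
top [[391.69578898313574, 0.0, 316.97171700976065], [0.0, 391.69578898313574, 196.532386332711], [0.0, 0.0, 1.0]] [ 0.35664217 -0.01701331  1.15895882] [-2.14080517  2.15663356 -0.10356201]
side [[461.9247726244266, 0.0, 326.5394546386292], [0.0, 461.9247726244266, 188.65187637084844], [0.0, 0.0, 1.0]] [0.39436207 1.12637628 0.75573591] [-0.09562032  2.71846682 -1.5232606 ]
```

View pics/top0.png

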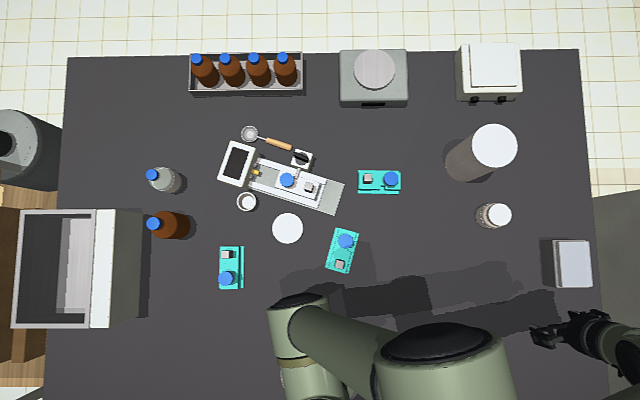

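View pics/side0.png

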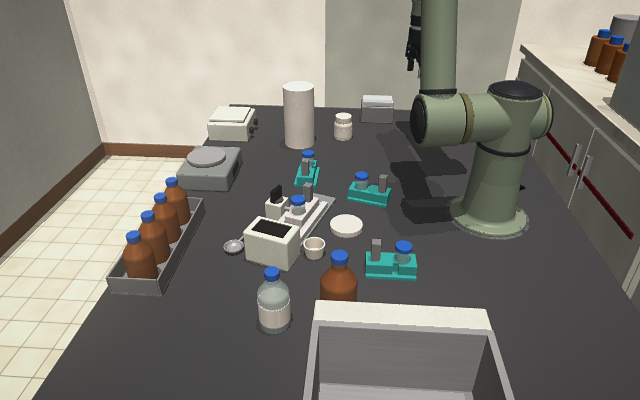

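The top view shows the reader: head at about (237,163), jar cap (287,180), post (309,188), black knob (301,157), pot (246,202) and dish (287,228). Next I'll enlarge this area and measure it.

```bash
cat > h.py <<'E'
import numpy as np,cv2
from scipy.spatial.transform import Rotation as R
def ray(d,u,v):
    K=d["camera_matrix"];r=np.linalg.inv(K)@np.array([u,v,1.]);return R.from_rotvec(d["attitude"]).as_matrix()@r
def onz(d,u,v,z):
    w=ray(d,u,v);return d["eye"]+w*(z-d["eye"][2])/w[2]
def cloud(d):
    h,w=d["z_map"].shape;u,v=np.meshgrid(np.arange(w),np.arange(h));K=d["camera_matrix"]
    p=np.dstack([(u-K[0,2])/K[0,0],(v-K[1,2])/K[1,1],np.ones_like(u)])*d["z_map"][...,None]
    return p@R.from_rotvec(d["attitude"]).as_matrix().T+d["eye"]
def proj(d,p):
    q=R.from_rotvec(d["attitude"]).as_matrix().T@(np.array(p)-d["eye"]);q=d["camera_matrix"]@q;return q[:2]/q[2]
E
python3 - <<'E'
from h import *
d=dict(np.load("top0.npz"));P=cloud(d);im=d["image"]
hsv=cv2.cvtColor(im,cv2.COLOR_BGR2HSV)
for n,(u,v) in dict(jar=(287,180),head=(236,163),post=(309,188),knob=(301,157),dish=(287,228),pot=(246,202),table=(330,240)).items():
    print(n,P[v,u].round(3))
c=im[115:245,205:365];cv2.imwrite("pics/c1.png",cv2.resize(c,None,fx=4.8,fy=4.5,interpolation=cv2.INTER_CUBIC))
# blue cap
m=cv2.inRange(hsv,(100,120,80),(125,255,255))
k,l,s,ce=cv2.connectedComponentsWithStats(m)
for i in range(1,k):
    if s[i,4]>20:print("blue",ce[i].round(1),s[i,4],onz(d,*ce[i],.088).round(4),np.median(P[l==i],0).round(3))
# tall things around
zm=P[...,2];
for lo,hi,nm in((.086,.102,'post/knob/jar'),):
    m=((zm>lo)&(zm<hi)).astype(np.uint8);m[:115]=0;m[245:]=0;m[:,:205]=0;m[:,365:]=0
    k,l,s,ce=cv2.connectedComponentsWithStats(m)
    for i in range(1,k):
        if s[i,4]>5:
            q=P[l==i];print(nm,ce[i].round(1),s[i,4],q.mean(0).round(4),q.min(0).round(3),q.max(0).round(3),cv2.minAreaRect(q[:,:2].astype(np.float32)*1000))
E
```

```text
jar [0.532 0.091 0.088]
head [0.582 0.233 0.09 ]
post [0.508 0.029 0.095]
knob [0.597 0.051 0.089]
dish [0.403 0.097 0.014]
pot [0.481 0.221 0.005]
table [ 0.367 -0.028 -0.002]
blue [195.9  58. ] 91 [0.8931 0.3564 0.088 ] [0.869 0.341 0.135]
blue [224.3  57.6] 94 [0.8928 0.2734 0.088 ] [0.869 0.261 0.135]
blue [253.1  57.1] 94 [0.893  0.1898 0.088 ] [0.869 0.181 0.135]
blue [282.   56.6] 94 [0.8929 0.1061 0.088 ] [0.87  0.101 0.135]
blue [151.  174.1] 106 [0.5529 0.4726 0.088 ] [0.543 0.446 0.144]
blue [390.6 178.2] 161 [ 0.5347 -0.1958  0.088 ] [ 0.537 -0.198  0.076]
blue [286.4 179.4] 158 [0.5341 0.0922 0.088 ] [0.535 0.093 0.087]
blue [152.5 222.9] 154 [0.4161 0.4621 0.088 ] [0.411 0.424 0.174]
blue [345.2 240.7] 167 [ 0.3641 -0.0681  0.088 ] [ 0.363 -0.068  0.077]
blue [225.  278.1] 177 [0.2657 0.2577 0.088 ] [0.265 0.261 0.076]
post/knob/jar [235.3 163.2] 1029 [0.5811 0.2351 0.0896] [0.517 0.184 0.086] [0.646 0.287 0.096] ((581.4397583007812, 235.14871215820312), (75.94341278076172, 118.67757415771484), 71.935791015625)
post/knob/jar [299.9 155.7] 61 [0.6003 0.0546 0.0905] [0.588 0.035 0.086] [0.611 0.074 0.094] ((600.3385009765625, 54.44281005859375), (43.319339752197266, 11.031115531921387), 65.99671173095703)
post/knob/jar [285.9 179.7] 110 [0.5332 0.0936 0.0878] [0.515 0.076 0.086] [0.552 0.113 0.093] ((533.724853515625, 94.27265930175781), (35.23414611816406, 36.59466552734375), 35.95427703857422)
post/knob/jar [307.7 186.1] 65 [0.5138 0.0327 0.0948] [0.502 0.021 0.089] [0.525 0.046 0.099] ((513.9769897460938, 32.77604293823242), (21.857019424438477, 21.817716598510742), 73.59994506835938)
```

View pics/c1.png

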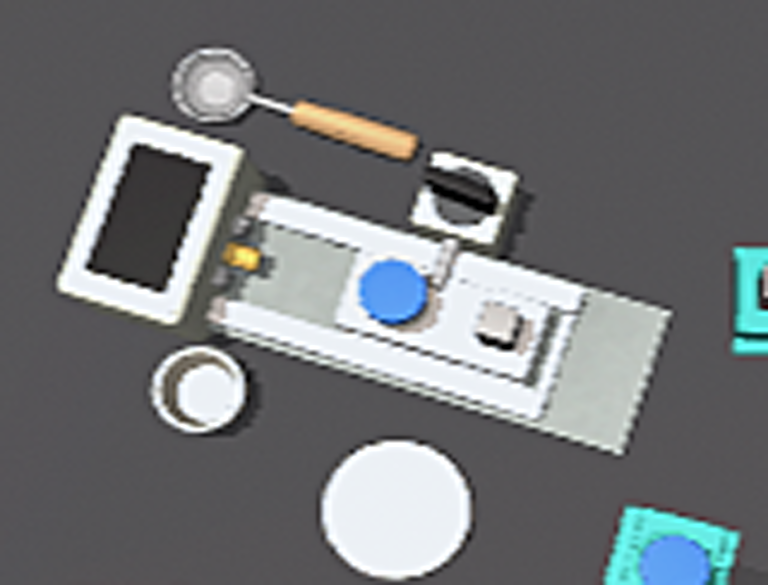

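```bash
cat >> h.py <<'E'
def frame(pos,yaw):  # tool pointing down, tool x at yaw
    return np.array(pos,float),np.array([[np.cos(yaw),np.sin(yaw),0],[np.sin(yaw),-np.cos(yaw),0],[0,0,-1]]) 
def go(tgt,yaw,cur=None):
    "normalised shift/turn from the current (or given) pose"
    if cur is None:
        from plant import readout
        o=readout.get_obs();cur=(o["tool_pos"],R.from_rotvec(o["tool_rot"]).as_matrix())
    p,M=frame(tgt,yaw);c,C=cur
    return (C.T@(p-c)/.1).round(3).tolist(),(R.from_matrix(C.T@M).as_rotvec()/(np.pi/4)).round(3).tolist()
E
python3 - <<'E'
from h import *
a=np.array([.181,-.519,.242]);b=np.array([.600,.0545,.20]);y0=np.deg2rad(19.2);dy=np.deg2rad(226.8)
f=lambda s:(a+(b-a)*s,y0+dy*s)
for i in range(6):
    print(*go(*f((i+1)/6),cur=frame(*f(i/6))))
E
```

```text
[0.974, -0.673, 0.07] [0.0, 0.0, -0.84]
[1.182, 0.065, 0.07] [0.0, 0.0, -0.84]
[0.894, 0.776, 0.07] [0.0, 0.0, -0.84]
[0.231, 1.161, 0.07] [0.0, 0.0, -0.84]
[-0.529, 1.059, 0.07] [0.0, 0.0, -0.84]
[-1.067, 0.512, 0.07] [0.0, 0.0, -0.84]
```

```bash
python3 -m crank '[[[0.97,-0.67,0],[0,0,-0.84]],[[0.97,-0.67,0],[0,0,-0.84]],[[0.97,-0.67,0],[0,0,-0.84]],[[0.97,-0.67,0],[0,0,-0.84]],[[0.97,-0.67,0],[0,0,-0.84]]]' -0.06 && python3 -m crank '[[[1,0.06,0],[0,0,-0.84]],[[1,0.06,0],[0,0,-0.84]],[[1,0.06,0],[0,0,-0.84]],[[1,0.06,0],[0,0,-0.84]],[[1,0.06,0],[0,0,-0.84]]]'; python3 -c "
from plant import readout;print(readout.get_obs()['joint_pos'])"
```

```text
time: 0.6
tool_pos: [0.2508, -0.4233, 0.2421]
tool_rot: [-2.756, -1.506, -0.0]
contact_force: [-0.2, -0.5, -0.4]
opening: 0.0402
gripper_force: 0.0
time: 1.1
tool_pos: [0.3101, -0.343, 0.242]
tool_rot: [-2.12, -2.317, -0.0]
contact_force: [0.2, -0.8, 0.1]
opening: 0.0401
gripper_force: 0.0
[-9.95473536e-01  1.64826317e-01 -4.08111232e-01  9.98446045e-01
 -6.46716869e-05  4.86515208e-01]
```

```bash
python3 -m crank '[[[0.9,0.78,0],[0,0,-0.84]],[[0.9,0.78,0],[0,0,-0.84]],[[0.9,0.78,0],[0,0,-0.84]],[[0.9,0.78,0],[0,0,-0.84]],[[0.9,0.78,0],[0,0,-0.84]]]' && python3 -m crank '[[[0.23,1,0],[0,0,-0.84]],[[0.23,1,0],[0,0,-0.84]],[[0.23,1,0],[0,0,-0.84]],[[0.23,1,0],[0,0,-0.84]],[[0.23,1,0],[0,0,-0.84]]]'  && python3 -m crank '[[[-0.53,1,0],[0,0,-0.84]],[[-0.53,1,0],[0,0,-0.84]],[[-0.53,1,0],[0,0,-0.84]],[[-0.53,1,0],[0,0,-0.84]],[[-0.53,1,0],[0,0,-0.84]]]'; python3 -c "
from h import *
print(go([.6003,.0544,.2],np.deg2rad(246)))"
```

```text
time: 1.6
tool_pos: [0.3803, -0.2465, 0.242]
tool_rot: [-1.254, -2.88, -0.0]
contact_force: [-0.5, -1.2, 0.1]
opening: 0.0401
gripper_force: 0.0
time: 2.1
tool_pos: [0.4382, -0.1621, 0.2419]
tool_rot: [-0.255, -3.13, -0.0]
contact_force: [-0.2, -0.3, 0.4]
opening: 0.0402
gripper_force: 0.0
time: 2.6
tool_pos: [0.5071, -0.0723, 0.2417]
tool_rot: [0.773, -3.044, -0.001]
contact_force: [1.0, 0.4, 0.0]
opening: 0.0405
gripper_force: 0.0
([-1.424, 0.668, 0.416], [0.001, -0.001, -0.833])
```

```bash
python3 -m crank '[[[-0.9,0.6,0.2],[0,0,-0.83]],[[-0.9,0.6,0.2],[0,0,-0.83]],[[-0.9,0.6,0.2],[0,0,-0.83]],[[-0.9,0.6,0.2],[0,0,-0.83]],[[-0.9,0.6,0.2],[0,0,-0.83]]]'; python3 - <<'E'
from h import *
from plant import readout,cams
o=readout.get_obs()
print(go([.6003,.0544,.16],np.deg2rad(246)),o["joint_pos"].round(2) if hasattr(o["joint_pos"],'round') else o["joint_pos"])
E
```

```text
time: 3.1
tool_pos: [0.5578, 0.023, 0.2214]
tool_rot: [1.707, -2.636, -0.001]
contact_force: [-0.6, -0.3, 0.5]
opening: 0.04
gripper_force: 0.0
([-0.46, -0.26, 0.614], [0.002, -0.001, -0.004]) [-0.09  0.36 -0.2   1.01 -0.   -1.24]
```

```bash
python3 -m crank '[[[-0.46,-0.26,0.4],[0,0,0]],[[-0.46,-0.26,0.6],[0,0,0]],[[-0.46,-0.26,0.6],[0,0,0]]]'; python3 - <<'E'
from h import *
from plant import readout,cams
o=readout.get_obs();d=cams.get_image("wrist");cv2.imwrite("pics/w1.png",d["image"])
print(d["mount"].round(4).tolist(),d["camera_matrix"].tolist());print(go([.6003,.0544,.076],np.deg2rad(246)))
np.savez("w1.npz",pos=o["tool_pos"],rot=o["tool_rot"],**d)
E
```

```text
time: 3.4
tool_pos: [0.5988, 0.0543, 0.1576]
tool_rot: [1.699, -2.635, -0.007]
contact_force: [-1.1, 0.2, -0.3]
opening: 0.0399
gripper_force: 0.0
[[-0.0012, -0.9657, -0.2598, 0.0659], [1.0, -0.0014, 0.0006, -0.0], [-0.0009, -0.2598, 0.9657, -0.1309], [0.0, 0.0, 0.0, 1.0]] [[309.70691628693146, 0.0, 321.7886559737947], [0.0, 309.70691628693146, 201.05214281254248], [0.0, 0.0, 1.0]]
([-0.014, -0.013, 0.838], [0.007, -0.003, -0.009])
```

View pics/w1.png

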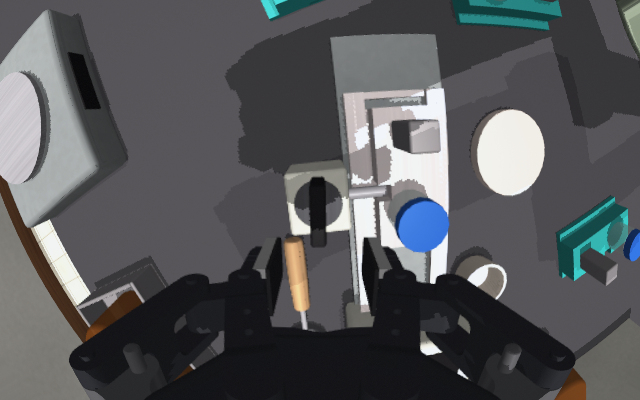

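The knob bar spans about (317,178) to (317,247), centred between the pads at columns 275 and 366 and parallel to them. The jar and post are clear of the right finger. I'll check the bar position with wrist depth.

```bash
cat >> h.py <<'E'
def wcloud(d):
    K=d["camera_matrix"];h,w=d["z_map"].shape;u,v=np.meshgrid(np.arange(w),np.arange(h))
    x,y=(u-K[0,2])/K[0,0],(v-K[1,2])/K[1,1];t=np.hypot(x,y)+1e-9
    s=np.tan(np.clip(t,0,1.4))/t
    p=np.dstack([x*s,y*s,np.ones_like(x)])*d["z_map"][...,None]
    p=p@d["mount"][:3,:3].T+d["mount"][:3,3]
    return p@R.from_rotvec(d["rot"]).as_matrix().T+d["pos"]
E
python3 - <<'E'
from h import *
d=dict(np.load("w1.npz"));P=wcloud(d);z=P[...,2]
m=((z>.086)&(z<.098)&(d["z_map"]>0)).astype(np.uint8);m[262:]=0
k,l,s,ce=cv2.connectedComponentsWithStats(m)
for i in range(1,k):
    if s[i,4]>60:
        q=P[l==i];print(ce[i].round(0),s[i],np.median(q,0).round(4),cv2.minAreaRect((q[:,:2]*1000).astype(np.float32)))
E
```

```text
[423. 136.] [ 404  119   37   36 1149] [0.5156 0.0295 0.095 ] ((514.4343872070312, 30.272024154663086), (22.562076568603516, 22.58810043334961), 71.36421203613281)
[317. 215.] [ 309  184   17   64 1026] [0.5996 0.0503 0.0911] ((600.4841918945312, 51.69654083251953), (44.684200286865234, 10.663780212402344), 65.68914031982422)
[423. 226.] [ 398  200   51   53 2024] [0.5349 0.091  0.0874] ((534.7761840820312, 91.92435455322266), (38.87326431274414, 39.71260452270508), 11.367541313171387)
```

```bash
python3 -m crank '[[[0,-0.01,0.3],[0,0,-0.01]],[[0,-0.01,0.6],[0,0,-0.01]],[[0,-0.01,0.83],[0,0,-0.01]],[[0,-0.01,0.83],[0,0,-0.01]]]' && python3 -m crank '[[[0,0,0],[0,0,0]],[[0,0,0],[0,0,0]],[[0,0,0],[0,0,0]],[[0,0,0],[0,0,0]],[[0,0,0],[0,0,0]]]' -1 30; python3 -c "
from plant import readout
o=readout.get_obs();print(o['moment'],o['joint_pos'])"
```

```text
time: 3.85
tool_pos: [0.5992, 0.0523, 0.0776]
tool_rot: [1.707, -2.632, -0.004]
contact_force: [-1.1, -0.5, 0.1]
opening: 0.0402
gripper_force: 0.0
time: 4.35
tool_pos: [0.6012, 0.0534, 0.0816]
tool_rot: [-1.711, 2.634, 0.001]
contact_force: [-4.5, 2.0, 5.5]
opening: 0.0102
gripper_force: 33.0
[0.36007902 1.04520493 0.03189241] [-3.41509234e-02  5.68340479e-01 -2.52644418e-01  7.49722168e-01
  9.87343768e-04 -1.18615548e+00]
```

```bash
python3 -m crank '[[[0,0.01,-0.03],[0,0,0.15]],[[0,0.01,-0.03],[0,0,0.3]],[[0,0.01,-0.03],[0,0,0.45]],[[0,0.01,-0.03],[0,0,0.6]],[[0,0.01,-0.03],[0,0,0.6]]]' ; python3 -c "
from plant import readout
o=readout.get_obs();print(o['moment'],o['joint_pos'])"
```

```text
time: 4.85
tool_pos: [0.6014, 0.0532, 0.0818]
tool_rot: [-1.046, 2.962, -0.0]
contact_force: [5.6, 0.3, -16.7]
opening: 0.0102
gripper_force: 31.8
[ 0.0056564  -1.09242078 -0.05610969] [-3.40809785e-02  5.67823107e-01 -2.52834970e-01  7.49299584e-01
  1.11764389e-04 -7.12927522e-01]
```

```bash
python3 -m crank '[[[0,0,0.02],[0,0,0.15]],[[0,0,0.02],[0,0,0.3]],[[0,0,0.02],[0,0,0.45]],[[0,0,0.02],[0,0,0.6]],[[0,0,0.02],[0,0,0.6]]]' ; python3 -c "
from plant import readout
from h import *
o=readout.get_obs();print(o['moment'],o['joint_pos']);M=R.from_rotvec(o['tool_rot']).as_matrix();print(np.degrees(np.arctan2(M[1,0],M[0,0])))"
```

```text
time: 5.35
tool_pos: [0.6017, 0.0527, 0.0817]
tool_rot: [-0.329, 3.122, -0.002]
contact_force: [0.9, -2.0, -1.8]
opening: 0.01
gripper_force: 33.8
[-0.32556472 -0.07111104 -0.05231611] [-0.03431295  0.56759845 -0.25363124  0.74735622 -0.00101621 -0.24397001]
-167.98751708025117
```

```bash
python3 -m crank '[[[0,0,0],[0,0,0.15]],[[0,0,0],[0,0,0.3]],[[0,0,0],[0,0,0.4]],[[0,0,0],[0,0,0.4]]]' ; cat > y.py <<'E'
from plant import readout
from h import *
o=readout.get_obs();M=R.from_rotvec(o['tool_rot']).as_matrix();print(np.round(o['moment'],3),np.degrees(np.arctan2(M[1,0],M[0,0])),o['joint_pos'][5])
E
python3 y.py;  python3 -m crank '[[[0,0,0],[0,0,0.05]],[[0,0,0],[0,0,0.05]],[[0,0,0],[0,0,0.05]]]' ; python3 y.py
```

```text
time: 5.75
tool_pos: [0.6018, 0.0524, 0.0817]
tool_rot: [0.161, 3.135, -0.003]
contact_force: [1.4, -3.8, 1.3]
opening: 0.0104
gripper_force: 34.2
[-0.754 -0.086 -0.043] 174.11010192306082 0.06828931559697643
time: 6.05
tool_pos: [0.6018, 0.0523, 0.0817]
tool_rot: [0.223, 3.131, -0.003]
contact_force: [-0.2, -5.2, 5.3]
opening: 0.0103
gripper_force: 34.9
[-1.057  0.08  -0.017] 171.86127117512953 0.10755898128307843
```

```bash
python3 -m crank '[[[0,0,0],[0,0,0.05]],[[0,0,0],[0,0,0.05]],[[0,0,0],[0,0,0.05]]]' ; python3 y.py
```

```text
time: 6.35
tool_pos: [0.6018, 0.0523, 0.0817]
tool_rot: [0.282, 3.126, -0.003]
contact_force: [-0.2, -5.9, 5.3]
opening: 0.0105
gripper_force: 37.0
[-1.167  0.085  0.564] 169.70551699154376 0.14533706578894198
```

The moment has risen to 0.56 N·m, so the knob is at its end stop, about 1.4 rad. Next I release it and lift off.

```bash
python3 -m crank '[[[0,0,0],[0,0,-0.05]],[[0,0,0],[0,0,-0.05]],[[0,0,0],[0,0,-0.05]]]' -0.06 && python3 -m crank '[[[0,0,-0.4],[0,0,0]],[[0,0,-0.8],[0,0,0]],[[0,0,-0.9],[0,0,0]],[[0,0,-0.9],[0,0,0]]]'; python3 - <<'E'
from h import *
from plant import cams
d=cams.get_image("top");P=cloud(d);cv2.imwrite("pics/t2.png",cv2.resize(d["image"][115:245,205:365],None,fx=4.8,fy=4.5,interpolation=cv2.INTER_CUBIC))
y=np.deg2rad(251.7)
print(go([.5026,-.0036,.17],y))
print(go([.5026,-.0036,.17],np.deg2rad(212)))
print(go([.5026,-.0036,.17],y,cur=frame([.5026,-.0036,.17],np.deg2rad(212))))
E
```

```text
time: 6.65
tool_pos: [0.6007, 0.0539, 0.0804]
tool_rot: [-0.225, -3.133, -0.002]
contact_force: [1.1, 0.9, -0.1]
opening: 0.0402
gripper_force: 0.0
time: 7.05
tool_pos: [0.6022, 0.0536, 0.1724]
tool_rot: [0.225, 3.129, 0.001]
contact_force: [1.2, -0.1, 0.4]
opening: 0.0398
gripper_force: 0.0
([0.892, -0.707, 0.003], [-0.0, 0.001, -1.776])
([0.892, -0.707, 0.003], [0.0, 0.001, -0.894])
([0.0, 0.0, 0.0], [0.0, 0.0, -0.882])
```

View pics/t2.png

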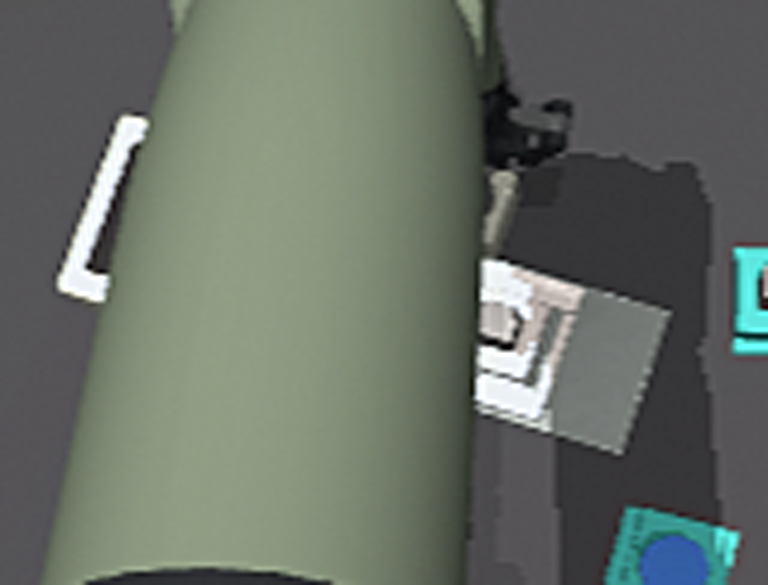

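The arm hides the knob here. The post, at about (497,323) in the crop, is where it was. I'll move behind the post with the fingers shut and check with the wrist camera.

```bash
python3 -m crank '[[[0.89,-0.71,0],[0,0,-0.89]],[[0.89,-0.71,0],[0,0,-0.89]],[[0.89,-0.71,0],[0,0,-0.89]],[[0.89,-0.71,0],[0,0,-0.89]],[[0.89,-0.71,0],[0,0,-0.89]]]' -1 60 && python3 -m crank '[[[0,0,0],[0,0,-0.88]],[[0,0,0],[0,0,-0.88]],[[0,0,0],[0,0,-0.88]],[[0,0,0],[0,0,-0.88]],[[0,0,0],[0,0,-0.88]]]'; python3 - <<'E'
from h import *
from plant import cams,readout
o=readout.get_obs();d=cams.get_image("wrist");cv2.imwrite("pics/w2.png",d["image"])
d.update(pos=o["tool_pos"],rot=o["tool_rot"])
P=wcloud(d);z=P[...,2]
m=((z>.084)&(z<.099)&(d["z_map"]>0)).astype(np.uint8)
k,l,s,ce=cv2.connectedComponentsWithStats(m)
for i in range(1,k):
    if s[i,4]>60:
        q=P[l==i];print(ce[i].round(0),s[i,4],np.median(q,0).round(4),cv2.minAreaRect((q[:,:2]*1000).astype(np.float32)))
print(go([.5026,-.0036,.066],np.deg2rad(251.7)))
E
```

```text
time: 7.6
tool_pos: [0.5004, -0.0042, 0.1683]
tool_rot: [0.866, -3.017, -0.003]
contact_force: [0.2, -0.3, 1.1]
opening: 0.0004
gripper_force: 0.0
time: 8.1
tool_pos: [0.5009, -0.0038, 0.1681]
tool_rot: [1.838, -2.545, -0.005]
contact_force: [0.4, 0.1, -0.0]
opening: 0.0001
gripper_force: 0.0
[213.  59.] 720 [ 0.5384 -0.1344  0.0852] ((538.4760131835938, -134.7650604248047), (21.8886775970459, 21.922382354736328), 88.66634368896484)
[535.  82.] 472 [ 0.3023 -0.0519  0.0852] ((301.8245544433594, -51.4683723449707), (21.86673927307129, 23.420164108276367), 71.50895690917969)
[322. 323.] 158 [0.531  0.089  0.0875] ((530.6454467773438, 88.89920043945312), (18.54490089416504, 8.609458923339844), 68.00921630859375)
[ 81. 363.] 582 [0.8471 0.0875 0.0915] ((856.8836059570312, 93.16647338867188), (39.12867736816406, 64.32840728759766), 24.210403442382812)
[104. 396.] 158 [0.8613 0.1523 0.0891] ((864.4302978515625, 152.60623168945312), (14.723782539367676, 44.55938720703125), 82.93273162841797)
([-0.008, -0.019, 1.021], [0.005, -0.0, 0.001])
```

View pics/w2.png

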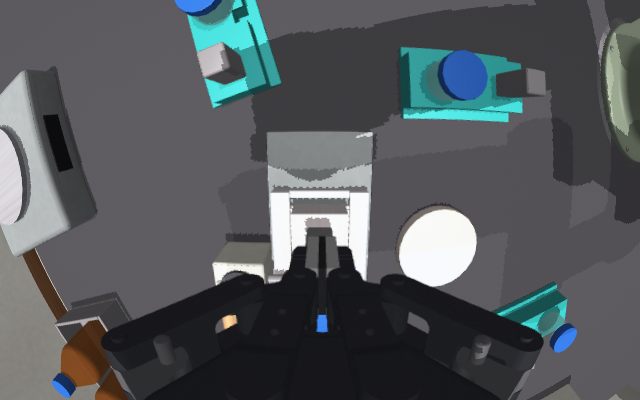

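The shut fingers, at column 322, sit on the track centre line (267–373). The knob at (240,275) is turned across the housing.

```bash
python3 -m crank '[[[-0.01,-0.02,0.3],[0,0,0]],[[-0.01,-0.02,0.6],[0,0,0]],[[-0.01,-0.02,0.85],[0,0,0]],[[-0.01,-0.02,1.0],[0,0,0]],[[-0.01,-0.02,1.0],[0,0,0]]]' && python3 -m crank '[[[-0.04,0,0],[0,0,0]],[[-0.07,0,0],[0,0,0]],[[-0.1,0,0],[0,0,0]],[[-0.13,0,0],[0,0,0]],[[-0.13,0,0],[0,0,0]]]'; python3 y.py;  python3 -c "
from h import *
print(go([.5299,.079,.066],np.deg2rad(251.7)))"
```

```text
time: 8.65
tool_pos: [0.5014, -0.0033, 0.0668]
tool_rot: [1.828, -2.548, -0.008]
contact_force: [-1.1, -0.3, -0.2]
opening: -0.0001
gripper_force: 0.0
time: 9.15
tool_pos: [0.5094, 0.0088, 0.0708]
tool_rot: [-1.833, 2.55, -0.001]
contact_force: [0.5, 0.1, 0.3]
opening: 0.0004
gripper_force: 0.0
[-0.007  0.016  0.003] -108.58730527584605 -1.3741198933821506
([-0.731, 0.03, 0.049], [-0.001, 0.0, -0.006])
```

```bash
python3 -m crank '[[[-0.06,0.02,0],[0,0,0]],[[-0.12,0.02,0],[0,0,0]],[[-0.18,0.02,0],[0,0,0]],[[-0.24,0.02,0],[0,0,0]],[[-0.3,0.02,0],[0,0,0]]]'; python3 -m crank '[[[-0.05,0,0],[0,0,0]],[[-0.1,0,0],[0,0,0]],[[-0.15,0,0],[0,0,0]],[[-0.2,0,0],[0,0,0]],[[-0.22,0,0],[0,0,0]]]';python3 y.py;  python3 -c "
from h import *
print(go([.5299,.079,.066],np.deg2rad(251.7)))"
```

```text
time: 9.65
tool_pos: [0.5168, 0.0365, 0.0707]
tool_rot: [1.831, -2.551, 0.004]
contact_force: [-1.5, -6.0, 3.4]
opening: -0.0002
gripper_force: 3.0
time: 10.15
tool_pos: [0.5238, 0.0576, 0.0707]
tool_rot: [1.831, -2.551, 0.004]
contact_force: [-1.3, -5.7, 5.0]
opening: -0.0002
gripper_force: 3.4
[-1.167  0.313 -0.004] -108.64525602625879 -1.2744716423697722
([-0.223, 0.011, 0.047], [-0.001, -0.003, -0.008])
```

```bash
python3 -m crank '[[[-0.03,0,0],[0,0,0]],[[-0.06,0,0],[0,0,0]],[[-0.09,0,0],[0,0,0]],[[-0.12,0,0],[0,0,0]],[[-0.12,0,0],[0,0,0]]]'; python3 -m crank '[[[-0.01,0,0],[0,0,0]],[[-0.02,0,0],[0,0,0]],[[-0.03,0,0],[0,0,0]],[[-0.04,0,0],[0,0,0]],[[-0.05,0,0],[0,0,0]]]';python3 y.py;  python3 -c "
from h import *
print(go([.5299,.079,.066],np.deg2rad(251.7)))"
```

```text
time: 10.65
tool_pos: [0.527, 0.0674, 0.0707]
tool_rot: [1.829, -2.549, 0.007]
contact_force: [-2.7, -10.0, 6.4]
opening: -0.0004
gripper_force: 5.4
time: 11.15
tool_pos: [0.5282, 0.0709, 0.0708]
tool_rot: [1.826, -2.549, 0.009]
contact_force: [-4.5, -13.9, 7.4]
opening: -0.0
gripper_force: 7.4
[-2.534  0.841  0.02 ] -108.75671077481185 -1.2438832339701107
([-0.083, 0.01, 0.047], [-0.002, -0.011, -0.01])
```

```bash
for i in 1; do python3 -m crank '[[[-0.01,0,0],[0,0,0]],[[-0.02,0,0],[0,0,0]],[[-0.03,0,0],[0,0,0]],[[-0.03,0,0],[0,0,0]],[[-0.03,0,0],[0,0,0]]]'; done; python3 -m crank '[[[-0.01,0,0],[0,0,0]],[[-0.02,0,0],[0,0,0]],[[-0.02,0,0],[0,0,0]],[[-0.02,0,0],[0,0,0]]]'
```

```text
time: 11.65
tool_pos: [0.529, 0.0735, 0.0708]
tool_rot: [1.826, -2.548, 0.01]
contact_force: [-4.4, -13.9, 9.0]
opening: 0.0001
gripper_force: 7.6
time: 12.05
tool_pos: [0.5296, 0.0751, 0.0708]
tool_rot: [1.825, -2.548, 0.01]
contact_force: [-4.5, -14.9, 8.3]
opening: 0.0001
gripper_force: 8.1
```

```bash
python3 -m crank '[[[-0.01,0,0],[0,0,0]],[[-0.02,0,0],[0,0,0]],[[-0.02,0,0],[0,0,0]],[[-0.02,0,0],[0,0,0]]]';python3 -m crank '[[[-0.01,0,0],[0,0,0]],[[-0.01,0,0],[0,0,0]],[[-0.01,0,0],[0,0,0]]]'
```

```text
time: 12.45
tool_pos: [0.5301, 0.0768, 0.0708]
tool_rot: [1.825, -2.548, 0.011]
contact_force: [-5.4, -16.7, 8.6]
opening: 0.0
gripper_force: 8.5
time: 12.75
tool_pos: [0.5304, 0.0776, 0.0708]
tool_rot: [1.825, -2.548, 0.011]
contact_force: [-4.5, -16.6, 8.8]
opening: 0.0002
gripper_force: 8.7
```

```bash
python3 -m crank '[[[-0.01,0,0],[0,0,0]],[[-0.01,0,0],[0,0,0]],[[-0.01,0,0],[0,0,0]]]';python3 -m crank '[[[-0.01,0,0],[0,0,0]],[[-0.01,0,0],[0,0,0]],[[-0.01,0,0],[0,0,0]]]'
```

```text
time: 13.05
tool_pos: [0.5305, 0.0777, 0.0708]
tool_rot: [1.823, -2.547, 0.013]
contact_force: [-7.3, -20.0, 11.4]
opening: 0.0003
gripper_force: 10.1
time: 13.35
tool_pos: [0.5305, 0.0777, 0.0708]
tool_rot: [1.821, -2.546, 0.015]
contact_force: [-7.0, -22.2, 11.1]
opening: 0.0001
gripper_force: 11.7
```

The motion has stopped and the force is rising, now about 23 N along the track. I'll check the travel with the side camera.

```bash
python3 -m crank '[[[0,0,0],[0,0,0]],[[0,0,0],[0,0,0]],[[0,0,0],[0,0,0]],[[0,0,0],[0,0,0]]]'; python3 - <<'E'
from h import *
from plant import cams
a=dict(np.load("side0.npz"));b=cams.get_image("side")
cv2.imwrite("pics/s2.png",cv2.resize(b["image"][130:290,200:400],None,fx=3.6,fy=3.6,interpolation=cv2.INTER_CUBIC))
for d in(a,b):
    m=cv2.inRange(cv2.cvtColor(d["image"],cv2.COLOR_BGR2HSV),(100,120,60),(125,255,255))
    k,l,s,ce=cv2.connectedComponentsWithStats(m)
    P=cloud(d)
    for i in range(1,k):
        if s[i,4]>20 and 250<ce[i][0]<330 and 180<ce[i][1]<240:print(ce[i].round(1),s[i,4],np.median(P[l==i],0).round(4))
E
```

```text
time: 13.75
tool_pos: [0.5304, 0.0777, 0.0708]
tool_rot: [1.821, -2.546, 0.015]
contact_force: [-7.0, -22.1, 11.0]
opening: 0.0004
gripper_force: 11.6
[297.5 199.8] 139 [0.5332 0.101  0.0873]
[286.1 214. ] 156 [0.5543 0.1686 0.0874]
```

View pics/s2.png

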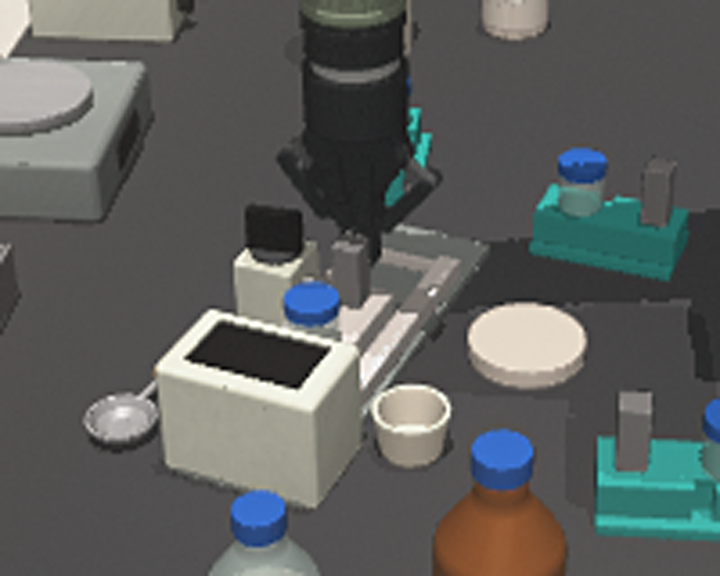

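The jar cap, at (310,303) in the crop, has moved 71 mm against the 72 mm expected. The knob at (273,230) stands turned across, and the pot, dish and spatula are undisturbed. The push is steady at 23 N.

```bash
python3 -c "
from plant import job;print(job.sign_off())"
```

```text
the job is handed in; nothing more can be done
None
```

I turned the knob clockwise to its end stop and pushed the carriage about 71 mm onto the stops, where the arm still holds it at about 23 N; I then handed the job in, and it returned no verdict.

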